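# Switch off the haze machine and take off its safety cap

## Robot

A 6-joint arm with a two-finger parallel gripper is mounted at the origin on the work surface. World frame = base frame: x ahead of the robot, y to its left, z up, the work surface at z = 0. Lengths are in m, angles in rad, forces in N, time in s.
With the tool pointing down it reaches from about 0.375 to 0.9 m from the base axis. Payload 3.1 kg.
Tool frame: the origin (TCP) lies between the finger pads; the fingertips stand 22 mm ahead of it and the grasp point (between the pads) lies 3 mm ahead of it; z points along the fingers, y is the line along which they close (so a half turn about z gives the same grasp; the last joint's range is limited). The gripper opens to 87 mm and grips with 3 to 60 N. Pads are 19 mm wide; open, the fingers measure 117 mm over their backs; the gripper's body (75 mm by 190 mm) begins 51 mm behind the grasp point.
Start: joints at [1.151, 0.527, 1.433, -0, 1.181, -0.178], TCP at [0.15, 0.607, 0.245] pointing down, gripper open.
Joint ranges: [-3.08, 3.08], [-0.75, 2.2], [0.22, 2.44], [-1.43, 4.57], [0, 2.65], [-2.85, 2.85]. Speed limits (rad/s): [2.79, 2.79, 3.14, 3.14, 3.14, 3.14].

## Interface

Orientations are given as a unit quaternion [x, y, z, w].
In Python, from rig import get_obs, camera, get_calibration, hand_in, cut_out gives the robot as it stands.
- The arm moves only by the shell command python3 -m inch 'ROWS' [OPENING] [FORCE]. ROWS is JSON, one flat list of numbers, 6 for each row, row after row: the shift along the tool's x, y, z scaled (see below), then the turn, a rotation vector about the tool's x, y, z scaled (see below). A call has 1 to 20 rows; each row is the pose to reach, as a shift and turn from the pose commanded when the call began, along the tool's axes at that moment; what a row does not reach only later rows make up. The controller multiplies each number of a shift by 0.08 m and each number of a turn by 90 degrees. A row lasts 1/12 s, in which the tool goes at most 41.7 mm and 7.16 degrees, less where a joint would pass 70% of its speed; a pose out of reach is approached as far as the arm can. A call with a number of a shift or a turn outside -1 to 1 is refused whole. A call with a gripper value outside its range is refused whole. OPENING is the finger opening in mm, from 0 to 87, set as the call begins (- or left out, the last holds). The fingers move at their own pace and stop on an object; FORCE is the grip in N (left out, the last holds). Time passes only in rows, so rows that repeat a pose let the fingers close. It gives the time, the measured TCP pose, the force, the opening and the grip force at its end, in the units of the state.
- get_obs(): the state, without advancing time (a new reading comes with each control period).
- camera(name): name is "scene" or "top"; returns the picture (480x640x3 uint8, red, green, blue); there is no depth.
- get_calibration(name): a dict with "vertical_fov" (degrees; the focal length in pixels is half the picture's height over the tangent of half this angle, whatever the lens; pixels are square), "cx", "cy" (the principal point, pixels), "T" (4x4, takes a point from camera to world coordinates). Camera axes: x right, y down, z forward; pixel columns grow to the right and rows downward; lengths in m; the calibration is good to about 2 mm. A picture is of the moment at which its call begins. get_calibration takes no time and is no camera call.
- hand_in(): hands the job in; it is judged then, once.
Trained networks look in the newest picture that a camera, given by its name, has taken for a name from the list of things; names that differ only in an ending like _2 or _b are one class to them, and where a whole thing is asked for, a point or a joint stands for the part that bears it (a point fixed in the world has none). Each returns a list of dicts, best first, with "conf" (0 to 1); they miss things now and then, are a little off and sometimes report something else, mostly with a low value. They report only what shows in the picture. A call takes as long as a camera call. They do not tell look-alikes from the thing itself.
- cut_out(camera, thing): "region" (480x640 bool, what is visible of it) and "bbox" ([left, top, right, bottom] in pixels, round what is visible of it).
The state is a dict: "time": time; "q": joint angles; "joint_velocities": joint speeds; "joint_torque": joint torques, N m; "position": TCP position; "tool_rot": TCP orientation; "ft_force": force on the tool from outside, world axes, zero at the start; "moment": the same for the moment, N m; "grip_width": finger opening in m; "grip_force": force on a finger pad.
Only numpy, scipy, OpenCV 4.12 (cv2) and the standard library are available. Lean on these libraries where they do the work, as an engineer would, in place of code of your own. Each camera call takes 0.05 s, during which the arm holds its last target. There are 200 camera calls.

## Task

The haze machine on the props table is due for a refill: switch it off at its rocker switch, and only then squeeze the two side tabs of the filler cap inward, turn the cap about a quarter turn anticlockwise and lift it off its neck. Lay the cap in the enamel tray, top upward and flat on the tray's floor, setting it down gently without dropping it. Leave the machine switched off and the stopper, the pocket watch and the two dice where they are.

Things in the scene. Friction and masses are not known exactly. Their poses are not given: they have to be found in the camera images.
- hazer_deck (a point): haze machine: dark steel housing fixed in place, 190 mm along its own x, 330 mm along its own y, 115 mm high; off-white tank panel with the filler cap towards its +y end, aluminium control panel (rocker; dial 30 mm across, 14 mm high) towards its -y end, brass nozzle on its +y end face. This point: middle of the flat top; z up. It may stand left or right of the robot's middle line.
- rocker_off (a point): black V-shaped rocker switch, 26 mm along the machine's x, 34 mm along its y. This point lies on the upper face of its raised half (the half nearer the filler cap), 10 mm from the pivot line towards the machine's +y; when on it stands 14 mm above the housing top. It moves with the rocker.
- rocker (a joint): rocker angle in rad: 0 = on (as found), 0.44 = fully off. Pressing the raised half straight down by about 6 mm with some 3 N tips it over to off, where its face lies about level; it stays where it is left.
- cap_grip (a point): black plastic safety cap on the filler neck, 50 mm across, 42 mm high, 65 g, with spring tabs standing out at its own +x and -x. This point: on its axis, 28 mm above its underside, 14 mm below its top, the height to take the tabs; z up. As found it is locked, its axes parallel to the machine's. Each tab pad is 20 mm wide and reaches from 13 to 36 mm above the underside; 64 mm over both pads.
- tab_a (a joint): how far the tab at the cap's +x is pressed in, m: 0 at rest, 0.006 fully in (3 N to start, 7 N fully in; springs back). Over both pads the cap measures 64 mm at rest, 52 mm with both fully in. Both must be in by some 4.5 mm for the cap to turn out of its locked place.
- tab_b (a joint): the same for the tab at the cap's -x
- neck (a point): axis of the filler neck at the level where the cap's underside rests, 116 mm above the table; axes as the machine's. The neck rises 26 mm above it. Squeezed and turned anticlockwise seen from above, the cap comes free to lift straight up between 45 and 120 degrees of turn (70 to 85 is best); clockwise meets a stop. 27 mm of lift clears the neck. A collar 66 mm across, 5 mm high rings the cap's foot.
- tray_floor (a point): middle of the upper face of the floor of a white enamel tray fixed in place, 150 mm along its own x, 190 mm along its own y, floor 3 mm above the table, rim 9 mm high and 3 mm thick. It stands on the other side of the middle line from the machine.
- stopper: bystander: cut-glass decanter stopper standing upside down, 52 mm across, 70 mm high; origin under its centre
- watch: bystander: brass pocket watch lying flat, 48 mm across, 12 mm thick; origin under its centre
- die_a: bystander: ivory-coloured die, 20 mm; origin under its centre
- die_b: bystander: the second die, 20 mm; origin under its centre
Not all that is in view belongs to the job. What is shaped like the part that bears tray_floor but green or yellow is not meant.

How it is judged:
By the outcome, as a careful person would: the job done as asked, in the order asked, and still so for the second after the job is handed in, with the robot touching nothing.
It also fails if it takes over 54 s, if anything falls off the work surface, if the arm or the gripper's body presses on something with over 40 N, if the wrist force passes 120 N, or if a joint passes its speed limit or range.

## Working session

There is one attempt and no reset: what is moved stays moved. The work goes in short steps, Python scripts to look and compute and a shell command to move; the robot and the scene stay as the last step left them, time stands still between calls to the robot, and variables do not carry over. Pictures are saved under pics/ and viewed, at most 10 in all, crops included, and the job is handed in when it is done.

```bash
mkdir -p pics; ls
python3 - <<'E'
from rig import *
import cv2,numpy as np
for n in("scene","top"):
    im=camera(n);cv2.imwrite(f"pics/{n}0.png",im[:,:,::-1]);c=get_calibration(n);print(n,c["vertical_fov"],c["cx"],c["cy"],np.round(c["T"],4).tolist())
    for t in("hazer_deck","rocker","cap_grip","tray_floor","stopper","watch","die_a"):
        for r in cut_out(n,t)[:3]:
            m=r["region"];ys,xs=np.nonzero(m);print(t,round(r["conf"],2),r["bbox"],xs.mean().round(1) if len(xs) else None,ys.mean().round(1) if len(xs) else None)
o=get_obs();print(o)
E
```

```text
pics
scene 42.2880048871896 329.1404156308997 239.8902133444313 [[0.3653, 0.5719, -0.7345, 1.411], [0.9308, -0.2149, 0.2956, -0.3539], [0.0112, -0.7917, -0.6109, 0.8809], [0.0, 0.0, 0.0, 1.0]]
hazer_deck 0.9 [121.0, 231.7, 336.5, 395.0] 220.5 310.2
rocker 0.79 [148.6, 273.3, 168.9, 291.2] 158.7 282.8
cap_grip 0.56 [239.0, 244.7, 269.0, 277.2] 254.6 258.3
tray_floor 0.82 [489.1, 267.6, 614.2, 332.6] 548.6 300.3
tray_floor 0.63 [359.1, 254.9, 465.9, 317.3] 409.6 285.4
tray_floor 0.61 [346.2, 182.3, 447.4, 231.5] 396.0 207.5
stopper 0.7 [358.8, 254.9, 465.7, 318.4] 409.9 285.3
watch 0.65 [408.0, 312.6, 433.6, 342.0] 419.4 329.3
die_a 0.68 [393.9, 241.4, 407.5, 252.4] 400.7 248.5
die_a 0.41 [366.4, 242.5, 376.9, 253.0] 369.9 248.4
die_a 0.3 [256.7, 258.9, 264.6, 274.2] 260.8 267.6
top 43.35036651795396 324.49389707438195 252.03668118514426 [[-0.0142, -0.9975, 0.0694, 0.4148], [-0.9999, 0.0148, 0.0079, 0.0394], [-0.009, -0.0693, -0.9976, 1.4754], [0.0, 0.0, 0.0, 1.0]]
hazer_deck 0.87 [356.2, 181.6, 519.9, 289.8] 438.0 236.7
hazer_deck 0.32 [484.1, 242.4, 502.7, 255.3] 491.7 248.5
rocker 0
[... 480 characters left out ...]
.6
{'time': 0.8, 'q': array([ 1.15047104e+00,  5.27459186e-01,  1.43270961e+00, -1.20018704e-05,
        1.18141282e+00, -1.78492766e-01]), 'joint_velocities': array([ 0.00034583, -0.00144273, -0.00037179, -0.00115198, -0.00074143,
       -0.00082861]), 'joint_torque': array([-1.15702187e-03, -4.39954126e+01, -1.76975495e+01,  6.33232179e-02,
        5.04514505e-02, -3.38851601e-05]), 'position': array([0.14963382, 0.60679199, 0.24457043]), 'tool_rot': array([1.20619566e-01, 9.92698806e-01, 3.63293095e-06, 6.93167407e-06]), 'ft_force': array([-0.57411784, -0.05796945,  0.52271192]), 'moment': array([ 0.01822316, -0.03265499, -0.01199386]), 'grip_force': 0.0, 'grip_width': 0.0868823356676966}
```

View pics/scene0.png

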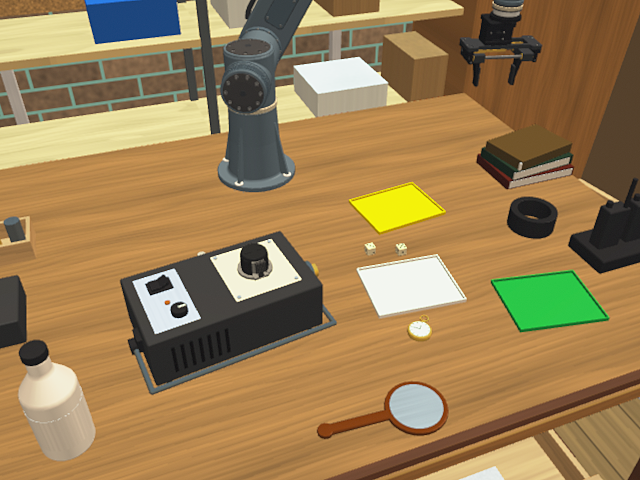

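View pics/top0.png

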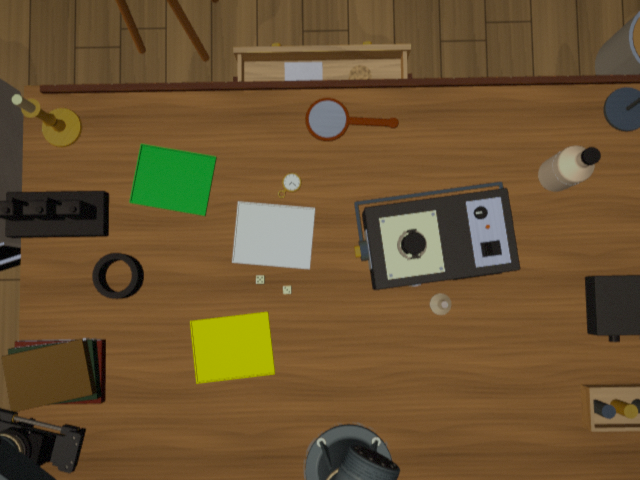

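The top view shows the machine at about (440,238), with the cap at (413,244). The rocker is at (491,248) and the nozzle end faces left. Look-alikes:
- **Cap:** dial (480,212), black bottle cap (590,156) and tape ring (118,275).
- **Tray:** green (173,180) and yellow (231,347). The white one at (274,235) is meant.
- **Rocker:** dial (480,212).

Next I'll measure positions and take one close crop.

```bash
cat > h.py <<'E'
from rig import *
import cv2,numpy as np
from scipy.spatial.transform import Rotation as R
def ray(n,u,v):
    c=get_calibration(n);f=240/np.tan(np.radians(c["vertical_fov"]/2));T=np.array(c["T"])
    return T[:3,3],T[:3,:3]@np.array([(u-c["cx"])/f,(v-c["cy"])/f,1])
def at(n,u,v,z):
    o,d=ray(n,u,v);return o+d*(z-o[2])/d[2]
def proj(n,p):
    c=get_calibration(n);f=240/np.tan(np.radians(c["vertical_fov"]/2));T=np.array(c["T"])
    q=T[:3,:3].T@(np.array(p)-T[:3,3]);return [f*q[0]/q[2]+c["cx"],f*q[1]/q[2]+c["cy"]]
def blob(mask,u,v):
    n,l,s,c=cv2.connectedComponentsWithStats(mask.astype(np.uint8));m=(l==l[v,u]).astype(np.uint8)
    cs,_=cv2.findContours(m,cv2.RETR_EXTERNAL,cv2.CHAIN_APPROX_NONE);k=max(cs,key=cv2.contourArea)
    return cv2.minAreaRect(k)
E
python3 - <<'E'
from h import *
im=camera("top").astype(int)
print(im[215,400],im[235,274],im[260,478],im[244,413])
def rect(name,u,v,z,tol):
    m=(abs(im-im[v,u]).max(2)<tol); r=blob(m,u,v); b=cv2.boxPoints(r)
    P=np.array([at("top",*q,z)[:2] for q in b]); e=P[1]-P[0];e2=P[2]-P[1]
    print(name,r,"centre",P.mean(0).round(4),"sides",np.linalg.norm(e).round(3),np.linalg.norm(e2).round(3),"ang",np.degrees(np.arctan2(e[1],e[0])).round(2),np.degrees(np.arctan2(e2[1],e2[0])).round(2))
rect("offwhite",390,260,.116,40);rect("alu",478,260,.116,40);rect("tray",274,235,.003,35)
c=im[170:300,345:530].astype(np.uint8)
a=cv2.resize(c[:,:,::-1],None,fx=4,fy=4,interpolation=cv2.INTER_CUBIC)
cv2.imwrite("pics/crop.png",a)
for t in("cap_grip","rocker"):
    o=[]
    for n in("top","scene"):
        camera(n);r=cut_out(n,t)[0];x0,y0,x1,y1=r["bbox"];o.append(((x0+x1)/2,(y0+y1)/2));print(t,n,r["bbox"],at(n,*o[-1],.137 if t=="cap_grip" else .12).round(4))
E
```

```text
[135 140 121] [175 180 179] [145 152 167] [31 31 29]
offwhite ((411.4866027832031, 244.5751495361328), (62.2395133972168, 57.2680778503418), 81.67434692382812) centre [ 0.5236 -0.1462] sides 0.13 0.141 ang -82.5 -173.28
alu ((487.84893798828125, 231.63299560546875), (66.96868896484375, 35.19792938232422), 81.11934661865234) centre [ 0.5504 -0.319 ] sides 0.08 0.151 ang -81.94 -173.16
tray ((273.10791015625, 235.00938415527344), (77.57681274414062, 60.90061569213867), 4.969740867614746) centre [0.5612 0.1766] sides 0.15 0.191 ang -5.18 -95.89
cap_grip top [402.7, 226.4, 424.5, 260.6] [ 0.524  -0.1481  0.137 ]
cap_grip scene [238.3, 242.1, 269.3, 279.0] [ 0.5259 -0.1495  0.137 ]
rocker top [482.1, 243.2, 500.6, 252.7] [ 0.5128 -0.3246  0.12  ]
rocker scene [147.6, 271.5, 167.2, 289.8] [ 0.4992 -0.3266  0.12  ]
```

View pics/crop.png

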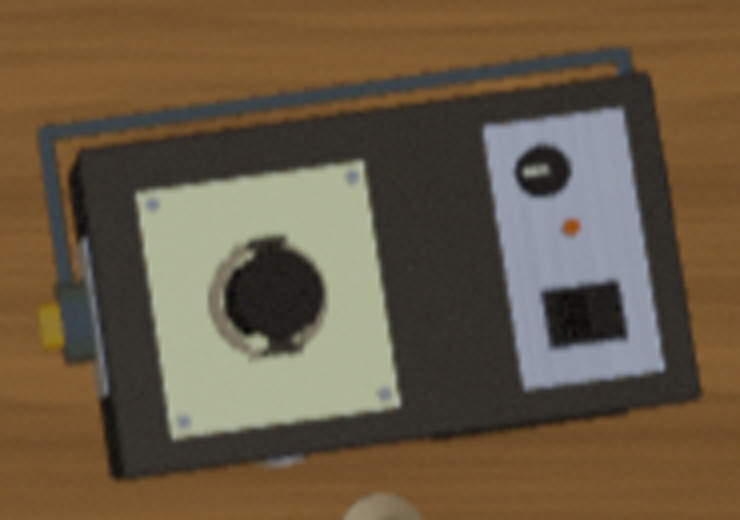

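The crop confirms the choice. The cap disc is at about (275,297) in the crop, with tabs above and below along the machine's x. The rocker spans crop x 543–627 and y 282–348, and its left half (nearer the cap) is the raised one. I'll work out targets in tool axes and take one scene crop to check the rocker.

Run:
```python
from h import *
P=lambda cx,cy,z:at("top",345+(cx+.5)/4-.5,170+(cy+.5)/4-.5,z)
print("cap disc",P(275,297,.158).round(4),"tabs",P(275.5,295,.148).round(4))
for z in(.119,.125):print("rocker l/c/r",[P(x,315,z)[:2].round(4).tolist() for x in(543,588,627)])
th=np.radians(7.2);X=np.array([np.cos(th),np.sin(th)]);Y=np.array([-np.sin(th),np.cos(th)])
p=get_obs()["position"][:2]
cap=P(275,297,.158)[:2];rk=P(585,315,.119)[:2]
print("rocker rel cap in machine x,y",(rk-cap)@X,(rk-cap)@Y)
rect=np.array([P(x,y,.115)[:2] for x,y in((80,152),(648,73),(698,398),(118,476))])
print("deck corners mach",[((q-cap)@X,(q-cap)@Y) for q in rect])
s=camera("scene");a=cv2.resize(s[225:315,130:290,::-1],None,fx=5,fy=5,interpolation=cv2.INTER_CUBIC)
# mark predicted projections
for q,z in((rk,.119),(rk+.010*Y,.129),(cap,.158)):
    u,v=proj("scene",[*q,z]);cv2.circle(a,(int((u-130+.5)*5),int((v-225+.5)*5)),3,(0,0,255),-1)
cv2.imwrite("pics/scrop.png",a)
```

```text
cap disc [ 0.5215 -0.1446  0.158 ] tabs [ 0.5234 -0.1463  0.148 ]
rocker l/c/r [[0.5123, -0.3002], [0.5119, -0.3254], [0.5115, -0.3473]]
rocker l/c/r [[0.5118, -0.2987], [0.5114, -0.3238], [0.5111, -0.3456]]
rocker rel cap in machine x,y -0.031961346618200416 -0.1764999797777377
deck corners mach [(np.float64(0.09977486955227888), np.float64(0.09063127607057961)), (np.float64(0.09914685789451347), np.float64(-0.23468836552205508)), (np.float64(-0.08687111662404191), np.float64(-0.232908429464156)), (np.float64(-0.08472461055438524), np.float64(0.09591434191764127))]
```

View pics/scrop.png

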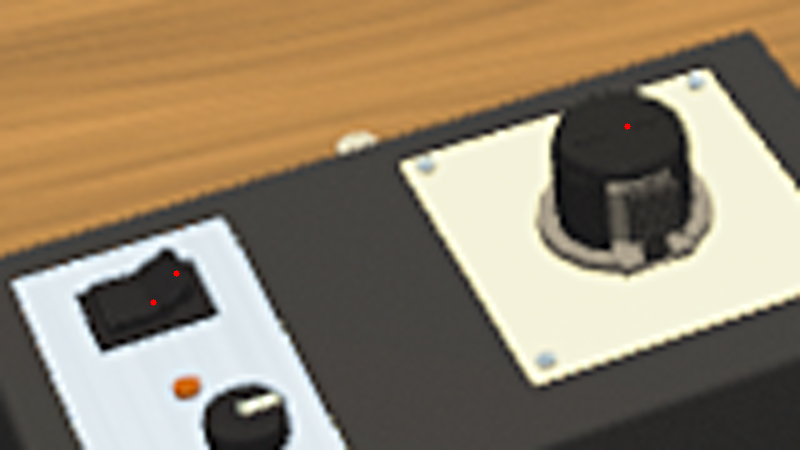

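The scene crop agrees: the projected rocker pivot (153,302), raised half (176,273) and cap top (627,126) all land on their parts. I'll turn the tool to the machine's axes while starting across.

```bash
python3 -m inch '[-0.3,-0.3,0,0,0,0.766,-0.6,-0.6,0,0,0,0.766,-1,-1,0,0,0,0.766,-1,-1,0,0,0,0.766,-1,-1,0,0,0,0.766,-1,-1,0,0,0,0.766,-1,-1,0,0,0,0.766,-1,-1,0,0,0,0.766,-1,-1,0,0,0,0.766,-1,-1,0,0,0,0.766,-1,-1,0,0,0,0.766]' 0 20
python3 -m inch '[-1,0.82,0,0,0,0,-1,0.82,0,0,0,0,-1,0.82,0,0,0,0]'
```

```text
time: 2.22
position: [0.2082, 0.51, 0.2447]
tool_rot: [0.662, 0.75, 0.0, -0.0]
ft_force: [0.2, 0.1, 1.2]
grip_width: 0.0216
grip_force: 0.0
time: 2.47
position: [0.2852, 0.4369, 0.2446]
tool_rot: [0.66, 0.751, 0.0, 0.001]
ft_force: [0.8, 0.8, 0.9]
grip_width: 0.0038
grip_force: 0.0
```

```bash
python3 -m inch '[-1,0.82,0,0,0,0,-1,0.82,0,0,0,0,-1,0.82,0,0,0,0]' >/dev/null
python3 -m inch '[-1,0.82,0,0,0,0,-1,0.82,0,0,0,0,-1,0.82,0,0,0,0]' >/dev/null
python3 -m inch '[-1,0,0,0,0,0,-1,0,0,0,0,0]' >/dev/null
python3 -m inch '[-1,0,0,0,0,0,-1,0,0,0,0,0]' >/dev/null
python3 -m inch '[-1,0,0,0,0,0,-1,0,0,0,0,0]' >/dev/null
python3 -m inch '[-1,0,0,0,0,0,-1,0,0,0,0,0]' >/dev/null
python3 -m inch '[-1,0,0,0,0,0,-1,0,0,0,0,0]' >/dev/null
python3 -m inch '[-1,0,0,0,0,0,-1,0,0,0,0,0]' >/dev/null
python3 -m inch '[-1,0,0,0,0,0,-1,0,0,0,0,0]' >/dev/null
python3 -m inch '[-0.67,0,0,0,0,0,-0.67,0,0,0,0,0,-0.67,0,0,0,0,0,-0.67,0,0,0,0,0,-0.67,0,0,0,0,0]'
python3 - <<'E'
from h import *
print(get_obs()["position"])
r=R.from_quat(get_obs()["tool_rot"]).as_matrix();print(np.degrees(np.arctan2(r[1,1],r[0,1])))
s=camera("scene");a=cv2.resize(s[185:315,120:290,::-1],None,fx=4,fy=4,interpolation=cv2.INTER_CUBIC);cv2.imwrite("pics/above.png",a)
E
```

```text
time: 4.55
position: [0.5099, -0.3104, 0.2442]
tool_rot: [0.661, 0.751, 0.0, -0.001]
ft_force: [-0.1, 0.4, 0.2]
grip_width: 0.0005
grip_force: 0.0
[ 0.50989992 -0.31042431  0.24419808]
7.294910499821031
```

View pics/above.png

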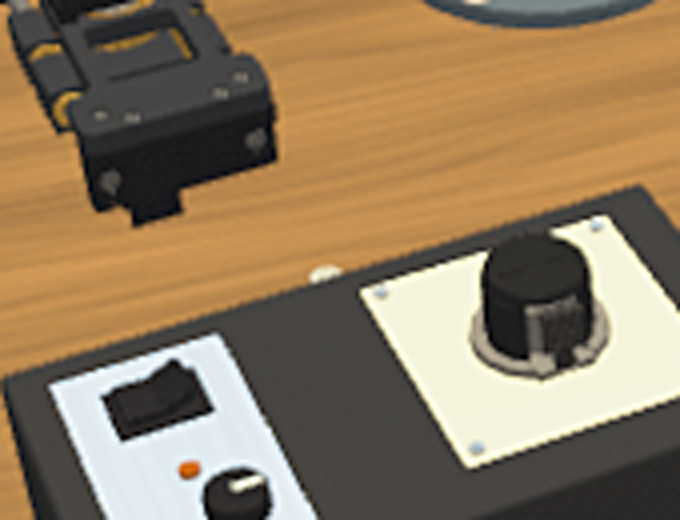

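```bash
python3 -m inch '[-0.02,0,0.5,0,0,0,-0.02,0,1,0,0,0,-0.02,0,1,0,0,0,-0.02,0,1,0,0,0]'
python3 -m inch '[0,0,0.05,0,0,0,0,0,0.1,0,0,0,0,0,0.13,0,0,0,0,0,0.16,0,0,0,0,0,0.16,0,0,0]'
python3 -m inch '[0,0,0.025,0,0,0,0,0,0.05,0,0,0,0,0,0.05,0,0,0]'
```

```text
time: 4.93
position: [0.5094, -0.311, 0.163]
tool_rot: [0.66, 0.751, 0.0, -0.003]
ft_force: [-0.1, -0.6, 0.9]
grip_width: 0.0006
grip_force: 0.0
time: 5.35
position: [0.5113, -0.314, 0.1528]
tool_rot: [0.661, 0.75, 0.0, 0.001]
ft_force: [1.2, 0.5, 1.6]
grip_width: 0.0005
grip_force: 1.0
time: 5.6
position: [0.5106, -0.3135, 0.1478]
tool_rot: [0.661, 0.75, 0.0, -0.0]
ft_force: [-0.2, 1.8, 2.2]
grip_width: 0.0006
grip_force: 1.2
```

```bash
python3 -m inch '[0,0,0.025,0,0,0,0,0,0.025,0,0,0]'
python3 -m inch '[0,0,0.025,0,0,0,0,0,0.025,0,0,0]'
```

```text
time: 5.77
position: [0.5107, -0.3137, 0.1466]
tool_rot: [0.661, 0.75, 0.0, 0.0]
ft_force: [-0.1, 3.4, 8.5]
grip_width: 0.0006
grip_force: 4.1
time: 5.93
position: [0.5107, -0.3137, 0.1464]
tool_rot: [0.661, 0.75, -0.0, 0.0]
ft_force: [-3.2, 5.7, 17.7]
grip_width: 0.0005
grip_force: 9.1
```

```bash
python3 -m inch '[0,0,-0.5,0,0,0,0,0,-1,0,0,0,0,0,-1,0,0,0]' 87 20
python3 -m inch '[1,0.2,-0.25,0,0,0,1,0.2,-0.25,0,0,0,1,0.2,-0.25,0,0,0]'
python3 -m inch '[1,0.2,0,0,0,0,1,0.2,0,0,0,0,1,0.2,0,0,0,0,1,0.2,0,0,0,0]'
python3 - <<'E'
from h import *
print(get_obs()["position"])
s=camera("scene");a=cv2.resize(s[185:315,120:290,::-1],None,fx=4,fy=4,interpolation=cv2.INTER_CUBIC);cv2.imwrite("pics/off.png",a)
E
```

```text
time: 6.18
position: [0.5141, -0.3174, 0.2309]
tool_rot: [0.661, 0.75, -0.001, 0.008]
ft_force: [1.0, -2.4, 0.9]
grip_width: 0.0129
grip_force: 0.0
time: 6.43
position: [0.5161, -0.2269, 0.2448]
tool_rot: [0.66, 0.751, 0.001, -0.001]
ft_force: [0.9, -0.8, -0.4]
grip_width: 0.0326
grip_force: 0.0
time: 6.77
position: [0.5222, -0.1496, 0.2434]
tool_rot: [0.66, 0.751, -0.001, 0.0]
ft_force: [-1.0, 0.4, -0.9]
grip_width: 0.0589
grip_force: 0.0
[ 0.52217316 -0.14955707  0.24337204]
```

View pics/off.png

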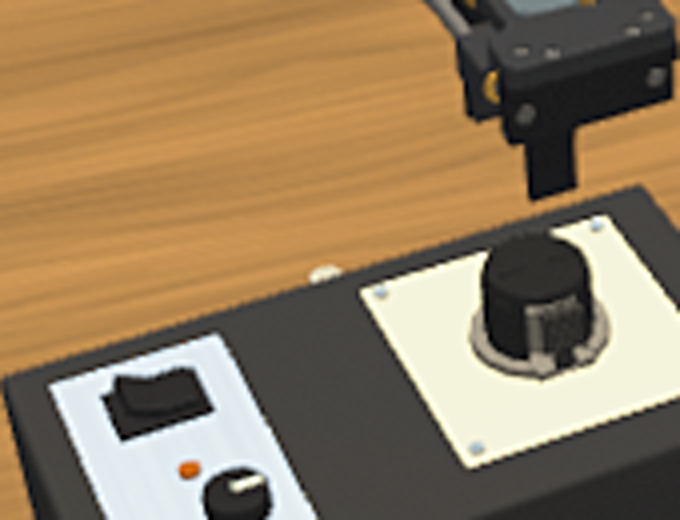

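The crop shows the rocker's other half standing up now and the cap-side half level, so the machine is off. I'll descend over the cap.

```bash
python3 -m inch '[0.05,0,0,0,0,0,0.05,0,0,0,0,0,0.05,0,0,0,0,0,0.05,0,0,0,0,0,0.05,0,0.4,0,0,0,0.05,0,0.8,0,0,0,0.05,0,0.8,0,0,0,0.05,0,0.8,0,0,0]'
python3 -m inch '[0,0,0.2,0,0,0,0,0,0.4,0,0,0,0,0,0.4,0,0,0,0,0,0.4,0,0,0]'
```

```text
time: 7.48
position: [0.5207, -0.1471, 0.1786]
tool_rot: [0.662, 0.75, -0.001, -0.002]
ft_force: [0.5, -0.1, 1.1]
grip_width: 0.0866
grip_force: 0.0
time: 7.82
position: [0.5224, -0.1475, 0.1489]
tool_rot: [0.661, 0.75, 0.0, 0.001]
ft_force: [0.2, 0.5, 1.0]
grip_width: 0.087
grip_force: 0.0
```

```bash
python3 -m inch '[0.013,0,0.025,0,0,0,0.013,0,0.025,0,0,0,0.013,0,0.025,0,0,0,0.013,0,0.025,0,0,0,0.013,0,0.025,0,0,0,0.013,0,0.025,0,0,0,0.013,0,0.025,0,0,0]' 70 
python3 -m inch '[0,0,0,0,0,0,0,0,0,0,0,0,0,0,0,0,0,0,0,0,0,0,0,0,0,0,0,0,0,0,0,0,0,0,0,0,0,0,0,0,0,0]' 45 25
```

```text
time: 8.4
position: [0.5218, -0.146, 0.1459]
tool_rot: [0.661, 0.75, 0.0, 0.0]
ft_force: [0.1, -0.1, 0.4]
grip_width: 0.0703
grip_force: 0.0
time: 8.98
position: [0.5221, -0.1461, 0.146]
tool_rot: [0.661, 0.75, 0.0, 0.0]
ft_force: [0.4, 1.0, 2.9]
grip_width: 0.0508
grip_force: 25.0
```

Both tabs are fully in, the cap is centred and there is little side force. I'll turn it anticlockwise by 77°.

```bash
python3 -m inch '[0,0,0,0,0,-0.05,0,0,0,0,0,-0.1,0,0,0,0,0,-0.15,0,0,0,0,0,-0.2]'
python3 -m inch '[0,0,0,0,0,-0.06,0,0,0,0,0,-0.12,0,0,0,0,0,-0.18,0,0,0,0,0,-0.24,0,0,0,0,0,-0.3,0,0,0,0,0,-0.36,0,0,0,0,0,-0.42,0,0,0,0,0,-0.48,0,0,0,0,0,-0.54,0,0,0,0,0,-0.6,0,0,0,0,0,-0.66,0,0,0,0,0,-0.66,0,0,0,0,0,-0.66]'
python3 - <<'E'
from h import *
o=get_obs();r=R.from_quat(o["tool_rot"]).as_matrix();print(np.degrees(np.arctan2(r[1,1],r[0,1])),o["moment"],o["q"][5])
E
```

```text
time: 9.32
position: [0.522, -0.1462, 0.1461]
tool_rot: [0.534, 0.845, 0.0, 0.0]
ft_force: [0.6, 0.4, 3.2]
grip_width: 0.0513
grip_force: 25.0
time: 10.4
position: [0.5217, -0.1464, 0.146]
tool_rot: [0.048, 0.999, -0.0, 0.0]
ft_force: [-0.4, -0.9, 4.0]
grip_width: 0.051
grip_force: 25.0
84.49585342425613 [-0.05110238  0.04285624  0.03993648] -1.9537329960240546
```

```bash
python3 -m inch '[0,0,-0.06,0,0,0,0,0,-0.12,0,0,0,0,0,-0.18,0,0,0,0,0,-0.25,0,0,0]'
python3 -m inch '[0,0,-0.1,0,0,0,0,0,-0.2,0,0,0,0,0,-0.4,0,0,0,0,0,-0.6,0,0,0]'
python3 - <<'E'
from h import *
print(get_obs()["position"],get_obs()["ft_force"])
s=camera("scene");a=cv2.resize(s[185:315,120:290,::-1],None,fx=4,fy=4,interpolation=cv2.INTER_CUBIC);cv2.imwrite("pics/lift.png",a)
E
```

```text
time: 10.73
position: [0.5211, -0.1458, 0.1658]
tool_rot: [0.047, 0.999, 0.0, -0.001]
ft_force: [0.2, 0.2, -0.8]
grip_width: 0.0512
grip_force: 25.0
time: 11.07
position: [0.5212, -0.1457, 0.2145]
tool_rot: [0.047, 0.999, 0.0, -0.001]
ft_force: [-0.2, 0.1, -0.6]
grip_width: 0.0513
grip_force: 25.0
[ 0.52122919 -0.14565738  0.21453605] [-0.16895224  0.11949223 -0.56073216]
```

View pics/lift.png

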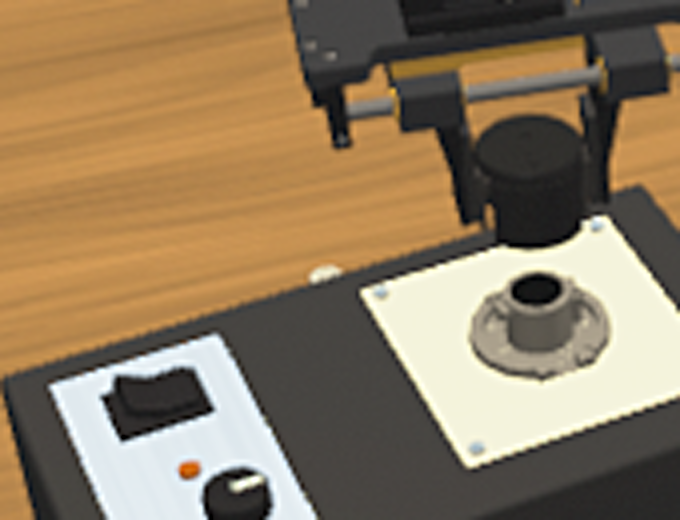

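The crop shows the cap lifted clear of the bare neck, with the rocker still off. I'll carry it across to the white tray.

```bash
python3 -m inch '[-0.02,0.4,0,0,0,0,-0.02,0.8,0,0,0,0,-0.02,1,0,0,0,0]'
python3 -m inch '[-0.02,0.5,0,0,0,0,-0.02,1,0,0,0,0]' >/dev/null
python3 -m inch '[-0.02,0.5,0,0,0,0,-0.02,1,0,0,0,0]' >/dev/null
python3 -m inch '[-0.04,0.4,0,0,0,0,-0.04,0.8,0,0,0,0,-0.04,1,0,0,0,0,-0.04,1.0,0,0,0,0,-0.04,1.0,0,0,0,0]'
python3 -m inch '[0,0.06,0.3,0,0,0,0,0.06,0.6,0,0,0,0,0.06,1,0,0,0,0,0.06,1,0,0,0,0,0.06,1,0,0,0]'
```

```text
time: 11.37
position: [0.5303, -0.0639, 0.2141]
tool_rot: [0.047, 0.999, 0.001, -0.0]
ft_force: [-0.3, 0.3, -0.7]
grip_width: 0.051
grip_force: 25.0
time: 12.12
position: [0.5593, 0.1727, 0.2137]
tool_rot: [0.046, 0.999, -0.0, -0.0]
ft_force: [-0.1, -0.3, -0.3]
grip_width: 0.051
grip_force: 25.0
time: 12.53
position: [0.5588, 0.1751, 0.1325]
tool_rot: [0.048, 0.999, -0.001, -0.002]
ft_force: [0.2, 0.8, -1.2]
grip_width: 0.0512
grip_force: 25.0
```

```bash
python3 -m inch '[0,0,0.3,0,0,0,0,0,0.6,0,0,0,0,0,0.8,0,0,0,0,0,1,0,0,0,0,0,1,0,0,0,0,0,1,0,0,0]'
python3 -m inch '[0,0,0.06,0,0,0,0,0,0.12,0,0,0,0,0,0.16,0,0,0,0,0,0.19,0,0,0,0,0,0.19,0,0,0,0,0,0.19,0,0,0]'
python3 -m inch '[0,0,0.015,0,0,0,0,0,0.03,0,0,0,0,0,0.03,0,0,0,0,0,0.03,0,0,0]'
```

```text
time: 13.03
position: [0.5612, 0.1761, 0.055]
tool_rot: [0.047, 0.999, 0.0, 0.001]
ft_force: [0.5, 0.4, 0.1]
grip_width: 0.0514
grip_force: 25.0
time: 13.53
position: [0.5602, 0.1766, 0.0386]
tool_rot: [0.047, 0.999, -0.0, -0.0]
ft_force: [-0.2, 0.0, -0.3]
grip_width: 0.0515
grip_force: 25.0
time: 13.87
position: [0.5601, 0.1766, 0.0361]
tool_rot: [0.047, 0.999, -0.0, -0.0]
ft_force: [-0.1, -0.3, -0.6]
grip_width: 0.0512
grip_force: 25.0
```

```bash
python3 -m inch '[0,0,0.01,0,0,0,0,0,0.02,0,0,0,0,0,0.02,0,0,0]'
python3 -m inch '[0,0,0.006,0,0,0,0,0,0.012,0,0,0,0,0,0.012,0,0,0]'
python3 -m inch '[0,0,0.006,0,0,0,0,0,0.012,0,0,0,0,0,0.012,0,0,0]'
```

```text
time: 14.12
position: [0.5601, 0.1766, 0.0344]
tool_rot: [0.047, 0.999, -0.0, -0.0]
ft_force: [-0.1, -0.4, -1.4]
grip_width: 0.0509
grip_force: 25.0
time: 14.37
position: [0.5601, 0.1766, 0.0335]
tool_rot: [0.047, 0.999, -0.0, -0.0]
ft_force: [-0.8, -0.5, -0.4]
grip_width: 0.0512
grip_force: 25.0
time: 14.62
position: [0.5603, 0.1766, 0.0331]
tool_rot: [0.047, 0.999, 0.0, 0.0]
ft_force: [-0.9, 0.3, 3.8]
grip_width: 0.0512
grip_force: 25.0
```

Contact is felt at 3.8 N. I'll release, rise and look.

```bash
python3 -m inch '[0,0,0,0,0,0,0,0,0,0,0,0,0,0,0,0,0,0,0,0,0,0,0,0,0,0,0,0,0,0,0,0,0,0,0,0,0,0,0,0,0,0]' 80
python3 -m inch '[0,0,-0.1,0,0,0,0,0,-0.3,0,0,0,0,0,-0.6,0,0,0,0,0,-1,0,0,0,0,0,-1,0,0,0]'
python3 -m inch '[0,0,-0.5,0,0,0,0,0,-1,0,0,0,0,0,-1,0,0,0]' >/dev/null
python3 -m inch '[0,0,-0.5,0,0,0,0,0,-1,0,0,0,0,0,-1,0,0,0,0,0,-1,0,0,0,0,0,-1,0,0,0]'
python3 - <<'E'
from h import *
s=camera("scene");cv2.imwrite("pics/end.png",s[:,:,::-1])
a=cv2.resize(s[225:355,340:500,::-1],None,fx=4,fy=4,interpolation=cv2.INTER_CUBIC);cv2.imwrite("pics/endc.png",a)
E
```

```text
time: 15.2
position: [0.5601, 0.1765, 0.0324]
tool_rot: [0.047, 0.999, -0.0, -0.0]
ft_force: [-0.2, -0.1, 0.6]
grip_width: 0.0791
grip_force: 0.0
time: 15.62
position: [0.5638, 0.1771, 0.1183]
tool_rot: [0.047, 0.999, 0.001, 0.005]
ft_force: [1.7, 0.6, 1.1]
grip_width: 0.0799
grip_force: 0.0
time: 16.28
position: [0.5596, 0.1765, 0.2724]
tool_rot: [0.047, 0.999, -0.0, -0.0]
ft_force: [-0.5, 0.5, -0.2]
grip_width: 0.08
grip_force: 0.0
```

View pics/end.png

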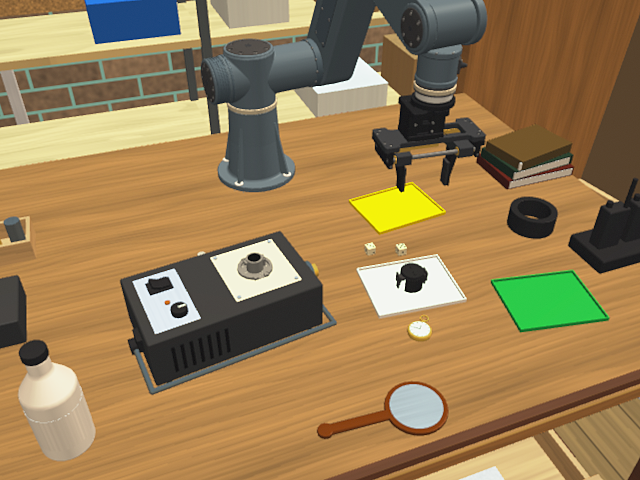

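View pics/endc.png

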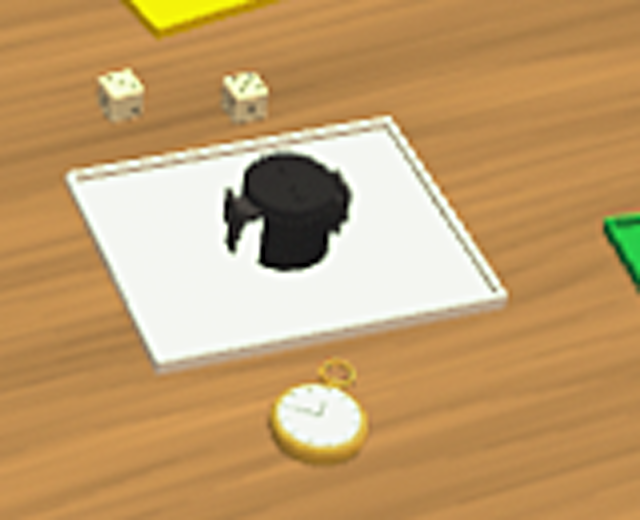

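The cap stands upright and flat in the white tray at (411,277). The rocker (158,285) is off, and the dice, watch and stopper are where they were.

```bash
python3 -c "from rig import hand_in;print(hand_in())"
```

```text
the job is handed in; nothing more can be done
None
```

The haze machine is switched off, the filler cap sits top up and flat in the white enamel tray, the stopper, watch and dice are where they were, and the job was handed in at about 16 s of the 54 s allowed.

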